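Test the emergency stop of a glassblower's bench

TASK

Test the bench's emergency stop: push the big red mushroom button straight down until it latches, and take the hand off it so that it stays down by itself for a moment. Then push one of its teeth sideways to twist the head clockwise (seen from above), the way its arrows point, until the latch lets go; leave the button sprung back up and turned back to its rest position. Do not press the green start button, and leave the flask, the pot of rods and the paddle standing or lying where they are.

Things in the scene. Friction and masses are not known exactly. Their poses are not given: they have to be found in the camera images.
- stop_head: Red mushroom head of the stop button; turns and sinks with it. Origin on its upright axis at its underside, 84 mm above the bench when out; z up. Round domed core of radius 34 mm with three saw teeth like a ratchet wheel: tip radius 52 mm, the lower 16 mm of the head high. Below it a green neck (radius 19 mm) and, on the box, a black bezel (radius 28 mm, 5 mm high).
- stop_top (a point): Centre of the flat top of the red head (flat of 28 mm diameter), on the axis, 24 mm above the head's underside: 108 mm above the bench when out, about 99 mm when latched.
- tooth_a (a point): Middle of the flat upright push face of a tooth, at -30 degrees from the head's x axis: 43 mm from the axis, 8 mm above the head's underside. The face lies on a radius (34 to 52 mm), 16 mm high, and looks anticlockwise from above; the tooth tapers away clockwise to the core over 49 degrees. On its anticlockwise side lies about 70 degrees of free notch, where a fingertip goes to push it clockwise.
- tooth_b (a point): The same for the second tooth, at 90 degrees from the head's x axis: the one next to the green start button when the head is at rest.
- tooth_c (a point): The same for the third tooth, at 210 degrees from the head's x axis.
- stop_plunger (a joint): How far the stop button is pressed in, m: 0 out; latches when pressed to about 0.0095; hard stop at 0.0115. It takes about 3 N at first and 7 to 8 N to latch. Let go when latched, it stays at about 0.009.
- stop_cap (a joint): Turn of the red head, rad: 0 at rest, grows clockwise seen from above, stop at 0.9. It is sprung towards 0 (0.04 to 0.11 N m). When latched, turning it to 0.5 to 0.7 lets the latch go and the button springs up by itself; let go, the head turns back to 0.
- station: Grey control station, fixed to the bench. Origin on the bench straight under the stop button's axis; z up. Box 60 mm high, reaching 70 mm each way along its x and from -70 to +165 mm along its y; a yellow plate on it lies under the red head. Its axes are parallel to those of the red head at rest.
- start_button (a joint): Travel of the small green start button, m: 0 out, 0.006 fully pressed. It stands on the same station 122 mm along the station's +y from the stop button's axis, 28 mm in diameter, in a black ring of 44 mm diameter; its top is 82 mm above the bench. Not to be pressed.
- flask_mid (a point): Middle of a conical green glass flask, loose, 112 mm high, 72 mm in diameter at its foot; point 56 mm up its axis. Leave alone.
- rod_pot_mid (a point): Middle of a steel pot holding glass rods, loose, 68 mm in diameter, 70 mm high, rods up to 170 mm above the bench; point 35 mm up its axis. Leave alone.
- paddle_mid (a point): A graphite paddle lying on the bench, loose, 211 mm long, 60 mm wide, 20 mm high; point near its middle, 10 mm up, long axis along y of the point, black blade towards +y. Leave alone.

How it is judged:
By the outcome, as a careful person would: the job done as asked, in the order asked, and still so for the second after the job is handed in, with the robot touching nothing.
It also fails if it takes over 45 s, if anything falls off the work surface, if the arm or the gripper's body presses on something with over 40 N, if the wrist force passes 120 N, or if a joint passes its speed limit or range.

ROBOT

A 6-joint arm with a two-finger parallel gripper is mounted at the origin on the work surface. World frame = base frame: x ahead of the robot, y to its left, z up, the work surface at z = 0. Lengths are in mm, angles in rad, forces in N, time in s.
With the tool pointing down it reaches from about 350 to 875 mm from the base axis. Payload 4.2 kg.
Tool frame: the origin (TCP) lies at the very end of the fingers, on their centre line; the grasp point (between the pads) lies 19 mm behind it; z points along the fingers, y is the direction in which the jaws open and shut (so a half turn about z gives the same grasp; the last joint's range is limited). The gripper opens to 85 mm and grips with 20 to 120 N. Pads are 22 mm wide; open, the fingers measure 114 mm over their backs; the gripper's body (76 mm by 85 mm) begins 54 mm behind the grasp point. The pads swing forward as they close: fully open they stand 13 mm farther back than shut.
Start: joints at [1.571, 0.385, 0.008, 0, -1.194, -0.259], TCP at [159.919, 604.173, 231.312] pointing down, gripper open.
Joint ranges: [-3.14, 3.14], [-1.21, 2.06], [-1.07, 1.41], [-3.16, 2.05], [-2.99, -0.16], [-3.1, 3.1]. Speed limits (rad/s): [2.79, 2.79, 3.14, 3.14, 3.14, 3.14].

INTERFACE

Orientations are given as a unit quaternion [x, y, z, w].
In Python, from bench import read_state, get_image, camera_params, job_done gives the robot as it stands.
- The arm moves only by the tool send_rows, never from a script. Its arguments are lists of equal length, an entry for each row: "translation": the shift along the tool's x, y, z in m, a list of three; "yaw": the turn about the tool's z in degrees; "fingers": the closure in counts, from 0 (fully open) to 255 (shut). A call has 1 to 12 rows; each row is the pose to reach, as a shift and turn from the pose measured when the call began, along the tool's axes at that moment; what a row does not reach only later rows make up. A row lasts 1/10 s, in which the tool goes at most 50 mm and 8.59 degrees, less where a joint would pass 70% of its speed; a pose out of reach is approached as far as the arm can. A call with a gripper value outside its range is refused whole. The fingers move at their own pace and stop on an object; the grip force is fixed at half the most. Time passes only in rows, so rows that repeat a pose let the fingers close. It gives the time, the measured TCP pose, the force and the opening at its end, in the units of the state.
- read_state(): the state, without advancing time (a new reading comes with each control period).
- get_image(name): name is "scene" or "top" or "wrist"; returns the picture (384x512x3 uint8, blue, green, red); there is no depth.
- camera_params(name): a dict with "mtx" (3x3 intrinsics, pixels), "rvec" (rotation vector, rad) and "tvec" (3), from world to camera coordinates, as OpenCV has them; the wrist camera has in their place "tool_from_camera" (4x4, takes a point from camera to tool coordinates, whose origin is the TCP and whose axes are the flange's). Camera axes: x right, y down, z forward; pixel columns grow to the right and rows downward; lengths in mm; the calibration is good to about 2 mm. A picture is of the moment at which its call begins: read the wrist's pose just before it. camera_params takes no time and is no camera call.
- job_done(): hands the job in, once; it reports no verdict.
The state is a dict: "clock": time; "joints": joint angles; "joint_vel": joint speeds; "joint_efforts": joint torques, N m; "position": TCP position; "ee_rot": TCP orientation; "contact_force": force on the tool from outside, world axes, zero at the start; "wrist_torque": the same for the moment, N m; "gripper_width": finger opening in mm.
Only numpy, scipy, OpenCV 4.12 (cv2) and the standard library are available. Lean on these libraries where they do the work, as an engineer would, in place of code of your own. Each camera call takes 0.05 s, during which the arm holds its last target.

## Working session

There is one attempt and no reset: what is moved stays moved. The work goes in short steps, Python scripts to look and compute and a tool call to move; the robot and the scene stay as the last step left them, time stands still between calls to the robot, and variables do not carry over. Pictures are saved under pics/ and viewed, and the job is handed in when it is done.

Besides the shell and the picture viewer there is one more tool, called after "Request:" by a JSON object that holds its "name" and its "arguments", one argument or row to a line. send_rows: Moves the arm, as the interface text tells. Its arguments: {"type":"object","properties":{"translation":{"type":"array","items":{"type":"array","items":{"type":"number"}}},"yaw":{"type":"array","items":{"type":"number"}},"fingers":{"type":"array","items":{"type":"number"}}},"required":["translation","yaw","fingers"]}

```bash
mkdir -p pics; ls; python3 - <<'E'
from bench import *
import cv2
s=read_state();print(s)
for n in("scene","top","wrist"):
    cv2.imwrite(f"pics/{n}0.png",get_image(n));print(n,camera_params(n))
E
```

```text
pics
{'clock': 0.0, 'joints': array([ 1.57057451e+00,  3.85544580e-01,  6.60355147e-03, -5.03423616e-04,
       -1.19396966e+00, -2.58621138e-01]), 'joint_vel': array([ 8.67390741e-04,  1.03693943e-03, -7.03666030e-04,  9.08883474e-05,
       -1.18083577e-03,  1.38776613e-04]), 'joint_efforts': array([-5.09837664e-04, -3.92291379e+01,  1.88399023e+01,  4.18629795e+00,
       -4.57428003e-03,  7.43120637e-06]), 'position': array([159.7945253 , 603.6200208 , 230.21942496]), 'ee_rot': array([ 9.91624152e-01, -1.29152499e-01, -9.57955304e-05,  1.07851012e-03]), 'contact_force': array([ 0.45353544, -0.05994106,  0.63869108]), 'wrist_torque': array([-0.01504133,  0.06284951, -0.03354176]), 'gripper_width': 85.54332702138605}
scene {'mtx': array([[355.21272117,   0.        , 257.16737857],
       [  0.        , 355.21272117, 190.24846247],
       [  0.        ,   0.        ,   1.        ]]), 'rvec': array([ 0.92639553,  2.50135721, -1.02590816]), 'tvec': array([ 398.4344922 , -212.40310123, 1084.51598708])}
top {'mtx': array([[356.60294011,   0.        , 252.50372013],
       [  0.        , 356.60294011, 195.45626055],
       [  0.        ,   0.        ,   1.        ]]), 'rvec': array([ 2.12364903, -2.1339374 ,  0.12962418]), 'tvec': array([ 58.81889255, 590.31922999, 853.69791546])}
wrist {'mtx': array([[314.28345055,   0.        , 251.62559963],
       [  0.        , 314.28345055, 189.16512034],
       [  0.        ,   0.        ,   1.        ]]), 'tool_from_camera': array([[ 2.38346829e-04, -9.47735066e-01, -3.19058282e-01,
         8.09425433e+01],
       [ 9.99999971e-01,  2.35954826e-04,  4.61488085e-05,
        -1.37923214e+00],
       [ 3.15464974e-05, -3.19058283e-01,  9.47735095e-01,
        -1.42712101e+02],
       [ 0.00000000e+00,  0.00000000e+00,  0.00000000e+00,
         1.00000000e+00]])}
```

View pics/scene0.png

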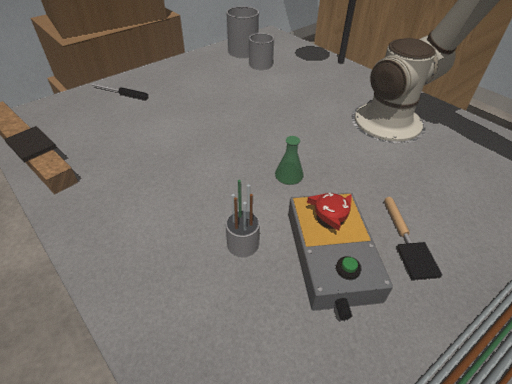

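View pics/top0.png

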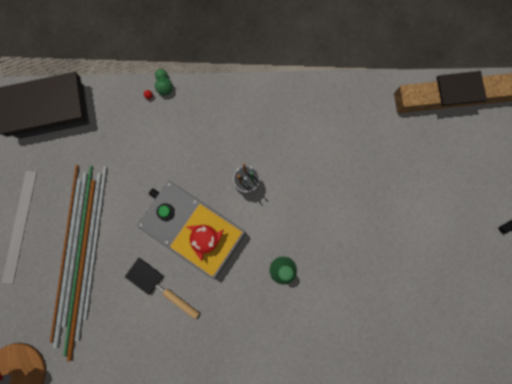

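View pics/wrist0.png

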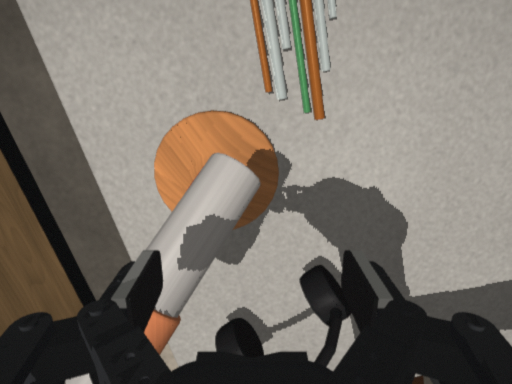

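```bash
cat > h.py <<'E'
from bench import *
import cv2, numpy as np
from scipy.spatial.transform import Rotation as R
def ray(n,uv):
    p=camera_params(n);Rm=cv2.Rodrigues(p['rvec'])[0]
    d=Rm.T@np.linalg.inv(p['mtx'])@np.array([*uv,1.]);o=-Rm.T@p['tvec'];return o,d
def atz(n,uv,z):
    o,d=ray(n,uv);return o+d*(z-o[2])/d[2]
def proj(n,P):
    p=camera_params(n);return cv2.projectPoints(np.float64(P).reshape(-1,3),p['rvec'],p['tvec'],p['mtx'],None)[0].reshape(-1,2)
def crop(img,x,y,w,h,k,name):
    cv2.imwrite(name,cv2.resize(img[y:y+h,x:x+w],None,fx=k,fy=k,interpolation=cv2.INTER_CUBIC))
E
python3 - <<'E'
from h import *
crop(cv2.imread('pics/top0.png'),120,170,150,110,5,'pics/topc.png')
crop(cv2.imread('pics/scene0.png'),280,180,120,90,6,'pics/scenec.png')
E
```

```text
(no output)
```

View pics/topc.png

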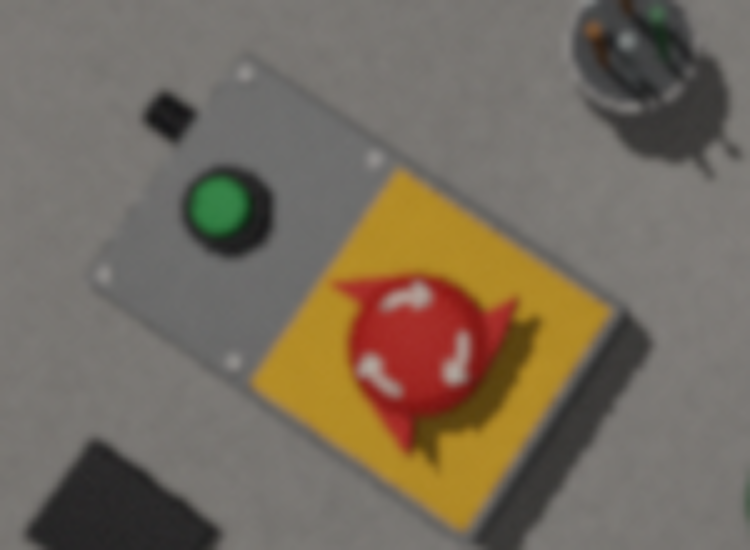

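View pics/scenec.png

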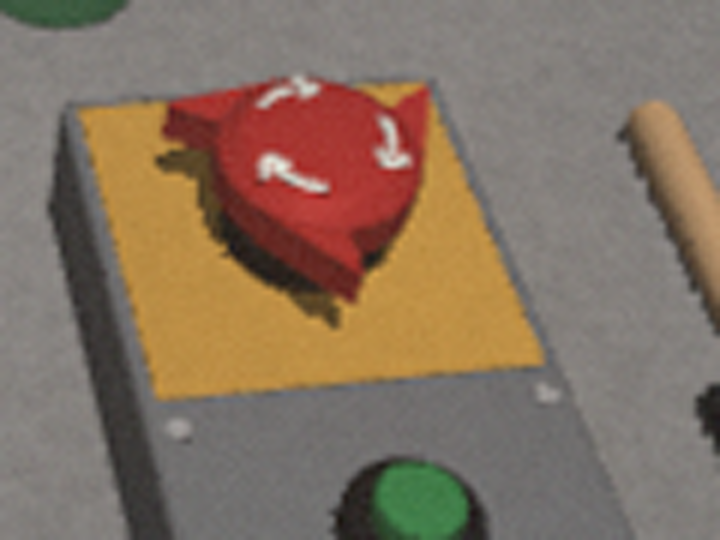

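```bash
python3 - <<'E'
from h import *
from scipy.optimize import least_squares
t=lambda u,v:(120+(u+.5)/5-.5,170+(v+.5)/5-.5)
s=lambda u,v:(280+(u+.5)/6-.5,180+(v+.5)/6-.5)
T=[((70,165,60),t(248,53)),((70,-70,60),t(624,306)),((-70,-70,60),t(467,536)),((-70,165,60),t(92,282)),((0,122,82),t(219,207)),((0,52,100),t(332,283))]
S=[((70,-70,60),s(68,104)),((-70,-70,60),s(430,82)),((0,122,82),s(421,500)),((0,52,92),s(354,285))]
def mdl(q,P):
    P=np.float64(P);c,s_=np.cos(q[2]),np.sin(q[2])
    return np.c_[q[0]+c*P[:,0]-s_*P[:,1],q[1]+s_*P[:,0]+c*P[:,1],P[:,2]]
def res(q,w):
    r=[]
    for n,L in (('top',T),('scene',S)):
        if n in w: r.append((proj(n,mdl(q,[a for a,_ in L]))-np.float64([b for _,b in L])).ravel())
    return np.concatenate(r)
a=atz('top',t(425,345),100);b=atz('top',t(219,207),82);print(a,b)
q0=[a[0],a[1],np.arctan2(*(b-a)[[1,0]])-np.pi/2]
for w in(['top'],['scene'],['top','scene']):
    r=least_squares(res,q0,args=(w,));print(w,r.x[:2],np.degrees(r.x[2]),r.fun.round(1))
for nme,uv,z in(('flask',(284,270),30),('pot',(247,180),35),('padhandle',(180,303),10),('blade',(145,275),10)):print(nme,atz('top',uv,z))
E
```

```text
[481.21991943 166.47692099 100.        ] [548.517921   270.82052086  82.        ]
['top'] [482.31371616 168.26935664] -33.502517354888035 [-0.8 -1.2  1.8 -0.4  1.   2.5 -2.2 -0.4  0.4 -0.5 -0.3 -0.3]
['scene'] [482.71879936 170.43936699] -34.44060896945481 [-1.4 -0.6  1.  -1.5 -0.4  0.2  0.8  1.3]
['top', 'scene'] [482.24646903 169.32673184] -33.88680126940582 [-0.8 -1.4  1.4 -0.1  0.3  2.6 -2.5 -0.8  0.1 -0.7 -0.7 -0.4 -1.9 -0.8
  0.4 -2.1 -0.1 -0.4  0.7  0.8]
flask [405.37221653 -21.25850938  30.        ]
pot [632.51779456  70.3345655   35.        ]
padhandle [322.8999521  240.72003053  10.        ]
blade [392.04896401 332.84920689  10.        ]
```

Request:
{"name": "send_rows", "arguments": {
  "translation": [
    [0.032, 0.028, 0],
    [0.064, 0.057, 0],
    [0.096, 0.085, 0],
    [0.127, 0.113, 0],
    [0.159, 0.141, 0],
    [0.191, 0.17, 0],
    [0.223, 0.198, 0],
    [0.255, 0.226, 0],
    [0.287, 0.255, 0],
    [0.318, 0.283, 0],
    [0.35, 0.311, 0],
    [0.382, 0.34, 0]
  ],
  "yaw": [0, 0, 0, 0, 0, 0, 0, 0, 0, 0, 0, 0],
  "fingers": [255, 255, 255, 255, 255, 255, 255, 255, 255, 255, 255, 255]
}}

```text
clock: 1.35
position: [442.6, 175.7, 231.1]
ee_rot: [0.992, -0.129, -0.0, 0.001]
contact_force: [0.4, 0.9, 0.3]
gripper_width: 0.0
```

Request:
{"name": "send_rows", "arguments": {
  "translation": [
    [0, 0, 0],
    [0, 0, 0]
  ],
  "yaw": [0, 0],
  "fingers": [255, 255]
}}

```text
clock: 1.55
position: [442.7, 174.7, 230.8]
ee_rot: [0.991, -0.13, -0.0, 0.001]
contact_force: [-0.0, 0.5, 0.5]
gripper_width: -0.1
```

```bash
cat >> h.py <<'E'
def wcam():
    s=read_state();return s
def wproj(s,P):
    p=camera_params('wrist');M=np.eye(4);M[:3,:3]=R.from_quat(s['ee_rot']).as_matrix();M[:3,3]=s['position']
    C=np.linalg.inv(M@p['tool_from_camera']);Q=np.float64(P).reshape(-1,3)@C[:3,:3].T+C[:3,3]
    q=Q@p['mtx'].T;return q[:,:2]/q[:,2:]
def mdl(q,P):
    P=np.float64(P).reshape(-1,3);c,s_=np.cos(q[2]),np.sin(q[2])
    return np.c_[q[0]+c*P[:,0]-s_*P[:,1],q[1]+s_*P[:,0]+c*P[:,1],P[:,2]]
E
python3 - <<'E'
from h import *
import json
s=read_state();I=get_image('wrist');cv2.imwrite('pics/w1.png',I)
json.dump({k:np.asarray(v).tolist() for k,v in s.items()},open('s1.json','w'))
print(s['clock'],s['position'],s['ee_rot'],s['contact_force'],s['gripper_width'],s['joints'])
cv2.imwrite('pics/w1b.png',cv2.resize(I,None,fx=1.5,fy=1.5,interpolation=cv2.INTER_CUBIC))
E
```

```text
1.55 [442.72674626 174.74189129 230.80468891] [ 9.91479738e-01 -1.30257638e-01 -3.34204146e-04  8.74135952e-04] [-0.0012863   0.48845254  0.46474977] -0.13960285967082361 [ 7.18748253e-01  1.30181493e-01 -3.43258782e-01  7.32777179e-04
 -1.09911034e+00  5.90456765e-01]
```

View pics/w1b.png

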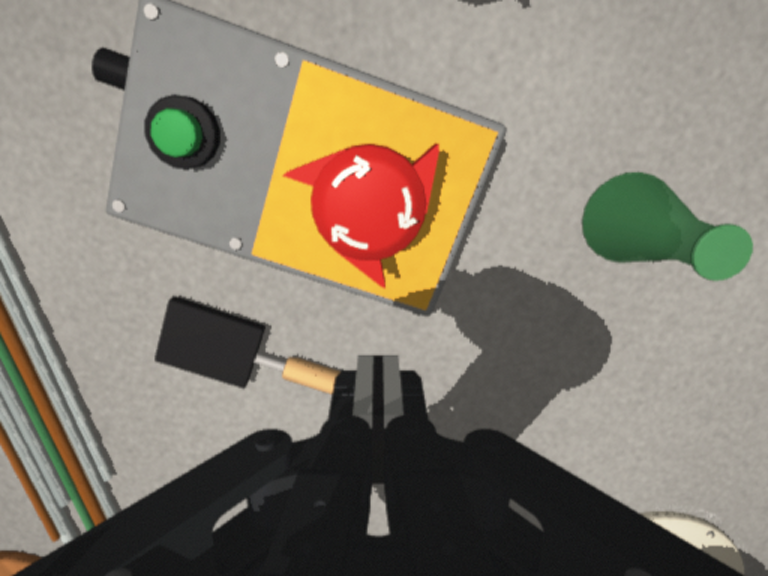

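```bash
python3 - <<'E'
from h import *
import json
from scipy.optimize import least_squares
s={k:np.array(v) for k,v in json.load(open('s1.json')).items()}
w=lambda u,v:((u+.5)/1.5-.5,(v+.5)/1.5-.5)
a=lambda d:(52*np.cos(np.radians(d)),52*np.sin(np.radians(d)),100)
L=[((0,122,82),w(176,132)),(a(90),w(283,175)),(a(-30),w(437,145)),(a(210),w(384,287)),((70,-70,60),w(504,127)),((-70,-70,60),w(430,312)),((-70,165,60),w(107,212))]
f=lambda q:(wproj(s,mdl(q,[x for x,_ in L]))-np.float64([y for _,y in L])).ravel()
r=least_squares(f,[482,168,-.59]);print(r.x[:2],np.degrees(r.x[2]),r.fun.round(1))
r2=least_squares(lambda q:f(q)[:8],[482,168,-.59]);print(r2.x[:2],np.degrees(r2.x[2]),r2.fun.round(1))
print(wproj(s,mdl(r2.x,[0,0,108]))*1.5, wproj(s,[s['position']])*1.5)
E
```

```text
[480.67681345 171.23644883] -33.90560044344018 [-2.4 -0.1 -0.8 -0.4  1.1 -1.5  0.9  0.3  4.2 -1.3  0.4  4.7 -3.5  1.1]
[479.96747671 171.23958682] -34.33782185172147 [-1.9 -0.3 -0.5 -0.   1.6 -0.3  0.7  1.1]
[[368.4186385  207.43889908]] [[381.42981825 374.99704526]]
```

Request:
{"name": "send_rows", "arguments": {
  "translation": [
    [0.008, -0.001, 0.02],
    [0.016, -0.002, 0.04],
    [0.024, -0.003, 0.06],
    [0.032, -0.004, 0.08],
    [0.038, -0.005, 0.1],
    [0.038, -0.005, 0.112],
    [0.038, -0.005, 0.112],
    [0.038, -0.005, 0.112]
  ],
  "yaw": [-7, -14, -21, -28, -36, -36, -36, -36],
  "fingers": [255, 255, 255, 255, 255, 255, 255, 255]
}}

```text
clock: 2.4
position: [480.2, 171.3, 119.4]
ee_rot: [0.983, 0.183, -0.0, 0.001]
contact_force: [0.4, 0.4, 0.1]
gripper_width: -0.4
```

```bash
python3 - <<'E'
from h import *
s=read_state();print(s['position'],s['contact_force'],R.from_quat(s['ee_rot']).as_matrix()[:,0])
I=get_image('wrist');cv2.imwrite('pics/w2.png',cv2.resize(I,None,fx=1.5,fy=1.5))
crop(get_image('scene'),260,130,150,110,5,'pics/s2.png')
E
```

```text
[480.2082605  171.29410018 119.35956728] [0.40080432 0.41677774 0.10002847] [ 9.32875931e-01  3.60197243e-01 -6.66695434e-04]
```

View pics/w2.png

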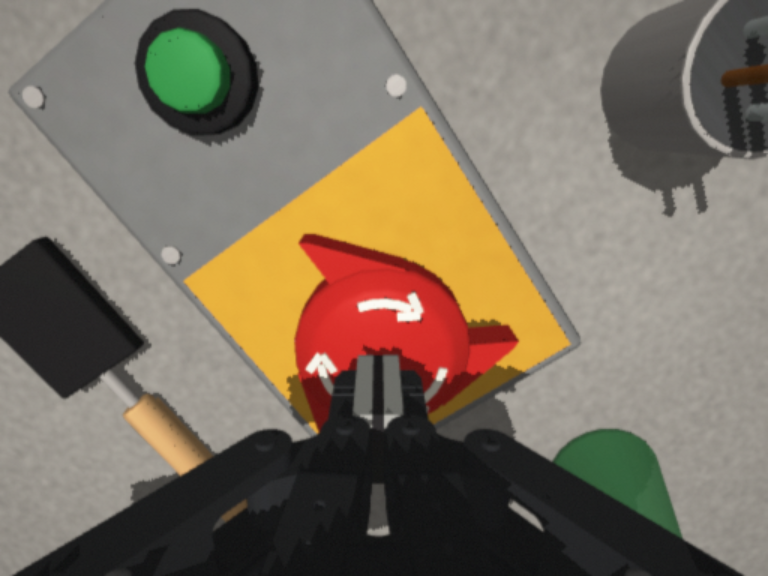

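View pics/s2.png

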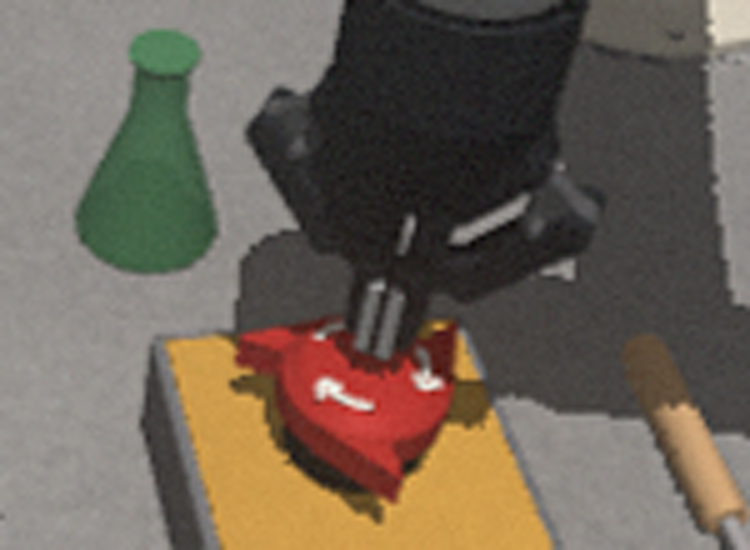

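Request:
{"name": "send_rows", "arguments": {
  "translation": [
    [0, 0, 0.004],
    [0, 0, 0.008],
    [0, 0, 0.011],
    [0, 0, 0.013],
    [0, 0, 0.015],
    [0, 0, 0.017],
    [0, 0, 0.018],
    [0, 0, 0.018]
  ],
  "yaw": [0, 0, 0, 0, 0, 0, 0, 0],
  "fingers": [255, 255, 255, 255, 255, 255, 255, 255]
}}

```text
clock: 3.3
position: [480.7, 171.3, 102.4]
ee_rot: [0.983, 0.183, 0.001, 0.0]
contact_force: [-2.7, -0.2, 4.6]
gripper_width: 0.2
```

Request:
{"name": "send_rows", "arguments": {
  "translation": [
    [0, 0, 0.001],
    [0, 0, 0.002],
    [0, 0, 0.003],
    [0, 0, 0.004],
    [0, 0, 0.005],
    [0, 0, 0.006],
    [0, 0, 0.006]
  ],
  "yaw": [0, 0, 0, 0, 0, 0, 0],
  "fingers": [255, 255, 255, 255, 255, 255, 255]
}}

```text
clock: 4.0
position: [480.9, 171.3, 96.7]
ee_rot: [0.983, 0.183, 0.001, 0.0]
contact_force: [-2.4, -0.2, 6.5]
gripper_width: -0.3
```

Request:
{"name": "send_rows", "arguments": {
  "translation": [
    [0, 0, 0.001],
    [0, 0, 0.0015],
    [0, 0, 0.002],
    [0, 0, 0.002]
  ],
  "yaw": [0, 0, 0, 0],
  "fingers": [255, 255, 255, 255]
}}

```text
clock: 4.4
position: [481.4, 171.4, 96.4]
ee_rot: [0.983, 0.184, 0.001, 0.001]
contact_force: [-4.4, -1.5, 13.9]
gripper_width: -0.0
```

Force jumped to 14 N at the hard stop, so it has passed the latch. I'll lift off and look.

Request:
{"name": "send_rows", "arguments": {
  "translation": [
    [0, 0, -0.006],
    [0, 0, -0.015],
    [-0.015, 0, -0.03],
    [-0.04, 0, -0.045],
    [-0.06, 0, -0.06],
    [-0.06, 0, -0.06],
    [-0.06, 0, -0.06]
  ],
  "yaw": [0, 0, 0, 0, 0, 0, 0],
  "fingers": [255, 255, 255, 255, 255, 255, 255]
}}

```text
clock: 5.1
position: [425.7, 150.0, 156.6]
ee_rot: [0.983, 0.184, 0.002, 0.0]
contact_force: [-0.6, 0.4, 0.9]
gripper_width: -0.0
```

```bash
python3 - <<'E'
from h import *
import json
s=read_state();print(s['position'],s['contact_force'],R.from_quat(s['ee_rot']).as_matrix()[:,0])
json.dump({k:np.asarray(v).tolist() for k,v in s.items()},open('s3.json','w'))
I=get_image('wrist');cv2.imwrite('pics/w3.png',cv2.resize(I,None,fx=1.5,fy=1.5))
crop(get_image('scene'),260,150,150,110,5,'pics/s3.png')
E
```

```text
[425.67235573 149.9956596  156.56949274] [-0.62437183  0.3841794   0.90816066] [0.93226659 0.361746   0.00434035]
```

View pics/w3.png

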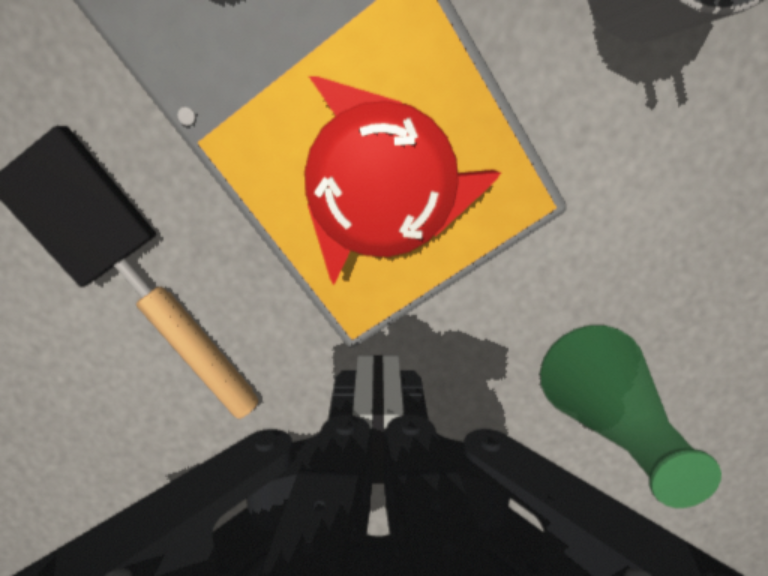

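View pics/s3.png

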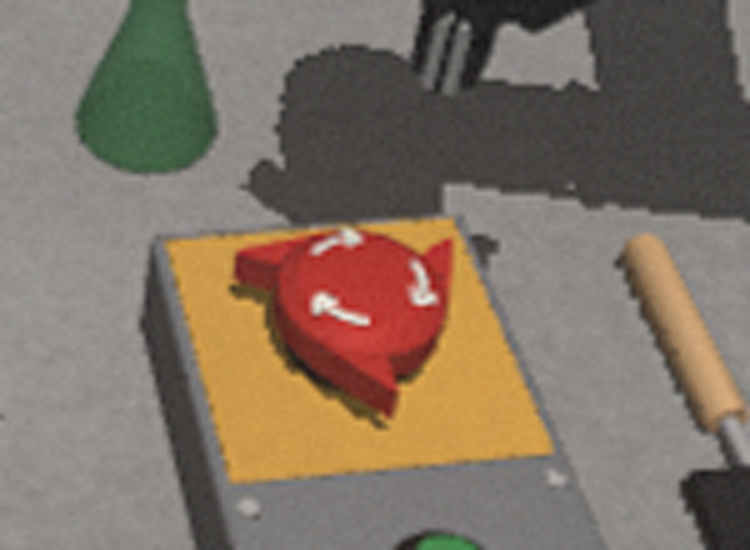

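```bash
python3 - <<'E'
from h import *
import json
from scipy.optimize import least_squares
s={k:np.array(v) for k,v in json.load(open('s3.json')).items()}
w=lambda u,v:((u+.5)/1.5-.5,(v+.5)/1.5-.5)
a=lambda d,z=91:(52*np.cos(np.radians(d)),52*np.sin(np.radians(d)),z)
L=[(a(90),w(310,76)),(a(-30),w(500,172)),(a(210),w(334,284))]
for dz in(0,9):
  f=lambda q:(wproj(s,mdl(q,[np.add(x,(0,0,dz)) for x,_ in L]))-np.float64([y for _,y in L])).ravel()
  r=least_squares(f,[482,168,-.59]);print(dz,r.x[:2],np.degrees(r.x[2]),r.fun.round(1))
q=np.array([481,170.5,np.radians(-33.9)])
X=R.from_quat(s['ee_rot']).as_matrix();print(np.degrees(np.arctan2(X[1,0],X[0,0])))
for rel in(240,235,230,210,175,170):
  for rad in(50,):
    P=mdl(q,[rad*np.cos(np.radians(rel)),rad*np.sin(np.radians(rel)),80])[0]
    print(rel,rel-33.9,P, (X.T@(P-s['position'])).round(1), wproj(s,P)*1.5)
E
```

```text
0 [480.43222791 171.31174955] -34.10324883878547 [-0.6 -0.5  0.9  0.2 -0.3  0.5]
9 [480.8995874  171.55444537] -34.09802214079699 [-2.9 -3.1  4.5  0.6 -1.5  4. ]
21.207672127078666
240 206.1 [436.09862121 148.50304151  80.        ] [ 8.8  5.1 76.6] [[391.4599684  282.39232965]]
235 201.1 [434.35232326 152.50015959  80.        ] [ 8.7  0.7 76.6] [[382.57219786 282.74575229]]
230 196.1 [432.96104229 156.63426733  80.        ] [ 8.9 -3.6 76.6] [[373.68818772 282.36219098]]
210 176.1 [431.11578606 173.90076453  80.        ] [ 13.4 -20.4  76.6] [[339.26594153 273.54222143]]
175 141.1 [442.08784257 201.89815288  80.        ] [ 33.7 -42.5  76.7] [[291.45289641 232.46343912]]
170 136.1 [444.97244442 205.17009141  80.        ] [ 37.6 -44.5  76.7] [[286.72182983 224.37901518]]
```

Request:
{"name": "send_rows", "arguments": {
  "translation": [
    [0.004, 0.002, 0.015],
    [0.0075, 0.0045, 0.035],
    [0.0075, 0.0045, 0.055],
    [0.0075, 0.0045, 0.065],
    [0.0075, 0.0045, 0.073],
    [0.0075, 0.0045, 0.0775],
    [0.0075, 0.0045, 0.0775],
    [0.0075, 0.0045, 0.0775]
  ],
  "yaw": [-3, -5, -5, -5, -5, -5, -5, -5],
  "fingers": [255, 255, 255, 255, 255, 255, 255, 255]
}}

```text
clock: 6.0
position: [435.0, 148.7, 78.8]
ee_rot: [0.974, 0.227, 0.002, 0.0]
contact_force: [-0.8, -0.0, -0.7]
gripper_width: 0.0
```

```bash
python3 - <<'E'
from h import *
s=read_state();X=R.from_quat(s['ee_rot']).as_matrix();print(s['clock'],s['position'],s['contact_force'],np.degrees(np.arctan2(X[1,0],X[0,0])))
I=get_image('wrist');cv2.imwrite('pics/w4.png',cv2.resize(I,None,fx=1.5,fy=1.5))
c=np.array([480.5,171.3]);d=s['position'][:2]-c;w0=np.degrees(np.arctan2(d[1],d[0]))%360;print('rad',np.hypot(*d),'ang',w0, 'rel',w0+34)
y0=np.degrees(np.arctan2(X[1,0],X[0,0]))
for st in range(4,68,4):
    an=np.radians(w0-st);P=np.r_[c+51*np.array([np.cos(an),np.sin(an)]),s['position'][2]]
    print(st,(X.T@(P-s['position'])).round(1), 'yaw',round(y0-(w0-st-180),1))
E
```

```text
6.0 [435.02290693 148.74256567  78.77281226] [-0.84367351 -0.02230814 -0.74322795] 26.20473676565184
rad 50.76419838425574 ang 206.38221650538785 rel 240.38221650538785
4 [-0.1 -3.6 -0. ] yaw 3.8
8 [ 0.2 -7.1 -0. ] yaw 7.8
12 [  0.8 -10.6  -0. ] yaw 11.8
16 [  1.7 -14.1  -0. ] yaw 15.8
20 [  2.8 -17.5  -0. ] yaw 19.8
24 [  4.1 -20.8  -0. ] yaw 23.8
28 [  5.7 -24.   -0. ] yaw 27.8
32 [  7.4 -27.   -0. ] yaw 31.8
36 [  9.4 -30.   -0. ] yaw 35.8
40 [ 11.6 -32.8  -0. ] yaw 39.8
44 [ 14.  -35.5  -0. ] yaw 43.8
48 [ 16.5 -38.   -0. ] yaw 47.8
52 [ 19.2 -40.2  -0. ] yaw 51.8
56 [ 22.1 -42.3  -0. ] yaw 55.8
60 [ 25.1 -44.2   0. ] yaw 59.8
64 [ 28.3 -45.9   0. ] yaw 63.8
```

View pics/w4.png

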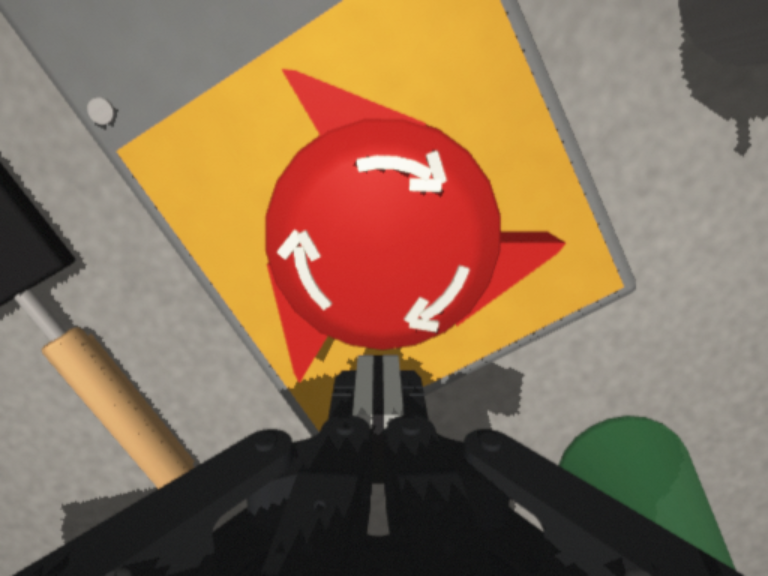

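Request:
{"name": "send_rows", "arguments": {
  "translation": [
    [0, -0.0036, 0],
    [0.0002, -0.0071, 0],
    [0.0008, -0.0106, 0],
    [0.0017, -0.0141, 0],
    [0.0028, -0.0175, 0],
    [0.0041, -0.0208, 0],
    [0.0057, -0.024, 0],
    [0.0074, -0.027, 0],
    [0.0094, -0.03, 0],
    [0.0116, -0.0328, 0],
    [0.0116, -0.0328, 0]
  ],
  "yaw": [4, 8, 12, 16, 20, 24, 28, 32, 36, 40, 40],
  "fingers": [255, 255, 255, 255, 255, 255, 255, 255, 255, 255, 255]
}}

```text
clock: 7.15
position: [431.0, 183.2, 79.4]
ee_rot: [0.993, -0.12, 0.002, -0.0]
contact_force: [0.2, -1.6, 0.8]
gripper_width: 0.2
```

```bash
python3 - <<'E'
from h import *
s=read_state();X=R.from_quat(s['ee_rot']).as_matrix();print(s['clock'],s['position'],s['contact_force'],np.degrees(np.arctan2(X[1,0],X[0,0])))
I=get_image('wrist');cv2.imwrite('pics/w5.png',cv2.resize(I,None,fx=1.5,fy=1.5))
crop(get_image('scene'),260,150,150,110,5,'pics/s5.png')
c=np.array([480.5,171.3]);d=s['position'][:2]-c;w0=np.degrees(np.arctan2(d[1],d[0]))%360;print('rad',np.hypot(*d),'ang',w0, 'rel',w0+34)
y0=np.degrees(np.arctan2(X[1,0],X[0,0]))
for st in [-40,-32,-24,-16,-8]+list(range(4,32,4)):
    an=np.radians(w0-st);P=np.r_[c+51*np.array([np.cos(an),np.sin(an)]),s['position'][2]]
    print(st,(X.T@(P-s['position'])).round(1), 'yaw',round(y0-(w0-st-180),1))
E
```

```text
7.15 [430.99629046 183.19320023  79.41755057] [ 0.23051098 -1.61417297  0.83753933] -13.779057139458153
rad 50.91233122113751 ang 166.49079586891867 rel 200.49079586891867
-40 [12.  32.7  0. ] yaw -40.3
-32 [ 7.8 27.   0. ] yaw -32.3
-24 [ 4.4 20.7 -0. ] yaw -24.3
-16 [ 2. 14. -0.] yaw -16.3
-8 [ 0.4  7.1 -0. ] yaw -8.3
4 [ 0.  -3.6  0. ] yaw 3.7
8 [ 0.4 -7.1  0. ] yaw 7.7
12 [  1.  -10.6   0. ] yaw 11.7
16 [  1.8 -14.1   0. ] yaw 15.7
20 [  2.9 -17.5   0. ] yaw 19.7
24 [  4.2 -20.8   0. ] yaw 23.7
28 [  5.8 -24.    0.1] yaw 27.7
```

View pics/w5.png

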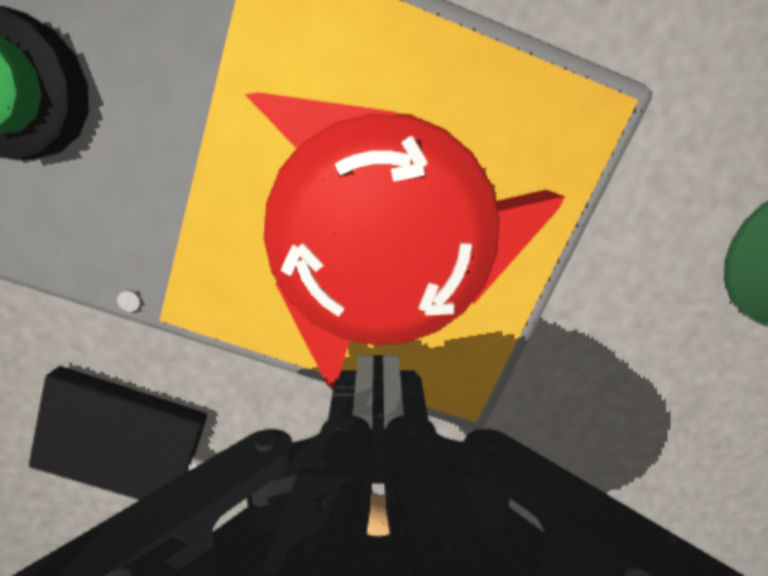

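View pics/s5.png

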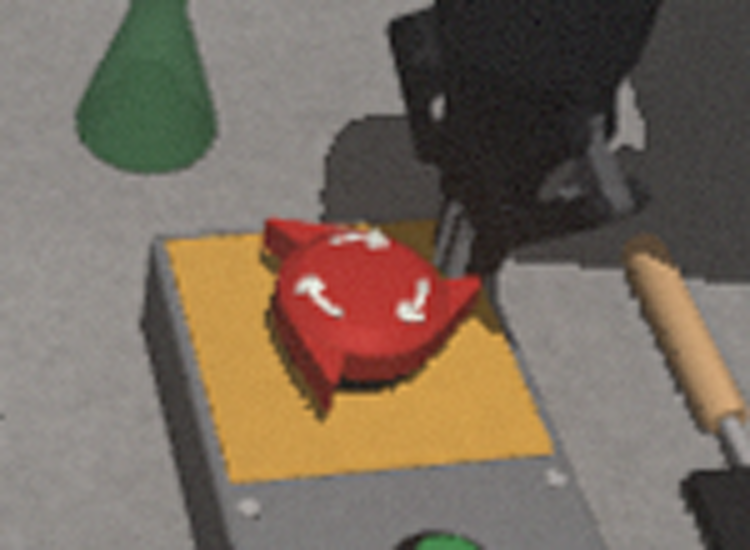

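Request:
{"name": "send_rows", "arguments": {
  "translation": [
    [0, -0.0036, 0],
    [0.0004, -0.0071, 0],
    [0.001, -0.0106, 0],
    [0.0018, -0.0141, 0],
    [0.0023, -0.0158, 0],
    [0.0023, -0.0158, 0]
  ],
  "yaw": [4, 8, 12, 16, 18, 18],
  "fingers": [255, 255, 255, 255, 255, 255]
}}

```text
clock: 7.85
position: [436.4, 197.5, 79.3]
ee_rot: [0.962, -0.273, 0.002, -0.0]
contact_force: [-1.8, -2.0, 1.0]
gripper_width: -0.3
```

```bash
cat > chk.py <<'E'
from h import *
import sys
k=sys.argv[1]
s=read_state();X=R.from_quat(s['ee_rot']).as_matrix();print(s['clock'],s['position'],s['contact_force'],np.degrees(np.arctan2(X[1,0],X[0,0])))
crop(get_image('scene'),260,150,150,110,5,f'pics/s{k}.png')
c=np.array([480.5,171.3]);d=s['position'][:2]-c;w0=np.degrees(np.arctan2(d[1],d[0]))%360;print('rad',np.hypot(*d),'ang',w0, 'rel',w0+34)
y0=np.degrees(np.arctan2(X[1,0],X[0,0]))
for st in [-64,-56,-48,-40,-32,-24,-16,-8]+list(range(4,20,4)):
    an=np.radians(w0-st);P=np.r_[c+51*np.array([np.cos(an),np.sin(an)]),s['position'][2]]
    print(st,(X.T@(P-s['position'])).round(1), 'yaw',round(y0-(w0-st-180),1))
E
python3 chk.py 6
```

```text
7.85 [436.43822631 197.46037962  79.30261339] [-1.75700238 -1.99929209  0.97969583] -31.668205495496696
rad 51.24261276406469 ang 149.30152587170082 rel 183.30152587170082
-64 [29.7 45.3  0. ] yaw -65.0
-56 [23.4 41.9  0. ] yaw -57.0
-48 [17.8 37.6  0. ] yaw -49.0
-40 [12.7 32.6 -0. ] yaw -41.0
-32 [ 8.4 26.9 -0. ] yaw -33.0
-24 [ 5.  20.7 -0. ] yaw -25.0
-16 [ 2.5 14.  -0. ] yaw -17.0
-8 [ 0.9  7.1 -0. ] yaw -9.0
4 [ 0.3 -3.6  0. ] yaw 3.0
8 [ 0.6 -7.1  0. ] yaw 7.0
12 [  1.2 -10.6   0. ] yaw 11.0
16 [  2.  -14.1   0. ] yaw 15.0
```

View pics/s6.png

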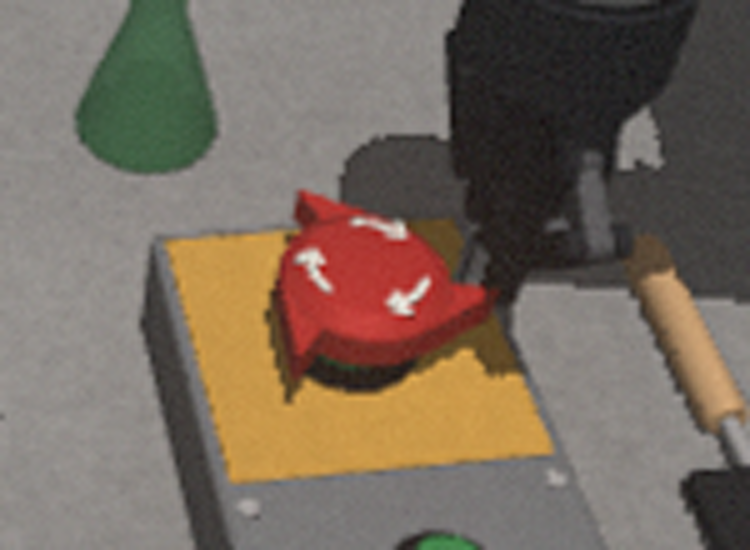

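Request:
{"name": "send_rows", "arguments": {
  "translation": [
    [0.0005, 0.0071, 0],
    [0.002, 0.014, 0],
    [0.0045, 0.0207, 0],
    [0.008, 0.0269, 0],
    [0.0123, 0.0326, 0],
    [0.0174, 0.0376, 0],
    [0.023, 0.0419, 0],
    [0.023, 0.0419, 0]
  ],
  "yaw": [-8, -16, -24, -32, -40, -48, -56, -56],
  "fingers": [255, 255, 255, 255, 255, 255, 255, 255]
}}

```text
clock: 8.7
position: [434.6, 149.6, 79.6]
ee_rot: [0.977, 0.211, 0.002, 0.0]
contact_force: [0.0, 0.6, 0.5]
gripper_width: 0.0
```

Request:
{"name": "send_rows", "arguments": {
  "translation": [
    [-0.002, 0, -0.015],
    [-0.004, 0, -0.04],
    [-0.02, 0, -0.07],
    [-0.05, 0, -0.1],
    [-0.06, 0, -0.13],
    [-0.06, 0, -0.13],
    [-0.06, 0, -0.13],
    [-0.06, 0, -0.13]
  ],
  "yaw": [0, 0, 0, 0, 0, 0, 0, 0],
  "fingers": [255, 255, 255, 255, 255, 255, 255, 255]
}}

```text
clock: 9.5
position: [379.1, 124.9, 208.7]
ee_rot: [0.978, 0.21, 0.002, 0.0]
contact_force: [-0.4, -0.5, -0.9]
gripper_width: 0.3
```

```bash
python3 chk.py 7 | head -2; python3 - <<'E'
from h import *
import json
from scipy.optimize import least_squares
s=read_state();I=get_image('wrist');cv2.imwrite('pics/w7.png',cv2.resize(I,None,fx=1.5,fy=1.5))
json.dump({k:np.asarray(v).tolist() for k,v in s.items()},open('s7.json','w'))
cv2.imwrite('pics/top7.png',get_image('top'))
E
```

```text
9.5 [379.14553339 124.91728541 208.67658924] [-0.35073024 -0.50965257 -0.87448077] 24.300421024102143
rad 111.46337566500422 ang 204.5901929207911 rel 238.5901929207911
```

View pics/s7.png

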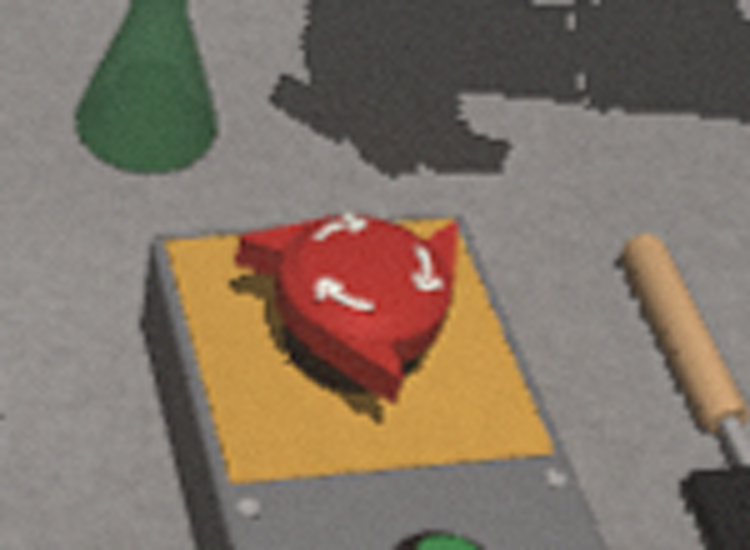

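View pics/w7.png

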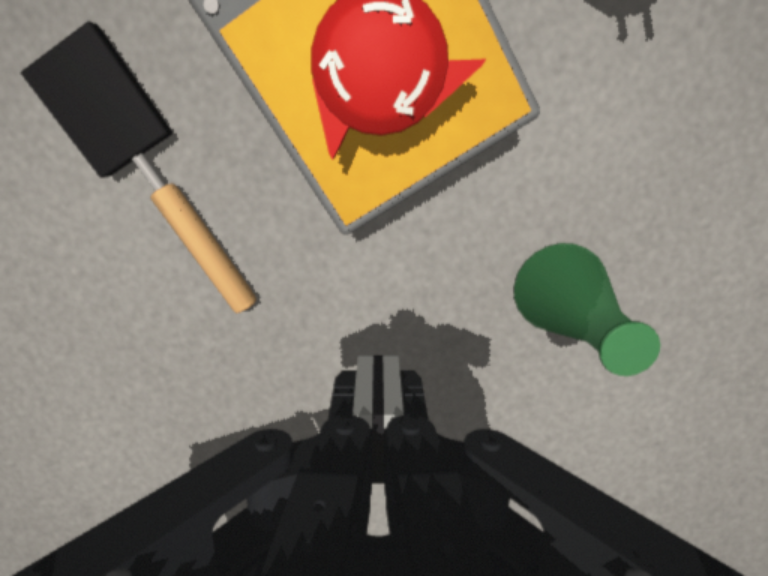

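View pics/top7.png

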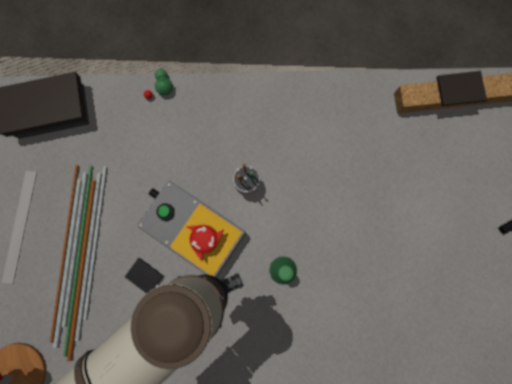

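The button is back up and at its rest angle, and the flask, pot and paddle are where they were. Handing in.

```bash
python3 -c "
from bench import *
print(job_done())"
```

```text
the job is handed in; nothing more can be done
None
```

I did the emergency-stop test in the order asked, and the job is handed in at about 9.7 s on the robot's clock.

- **Press and latch:** I pushed the head straight down with the closed fingertips until the force rose to 14 N, at the hard stop. After I lifted off, the camera showed the head still down. A fit of the tooth tips matched the latched height: residuals were under 1 px, against up to 4.5 px for the raised height.
- **Twist and release:** I pushed tooth c clockwise in an arc. At about 20–25° of turn the head was still latched. About 18° further on, the latch let go and the head sprang up. The side force stayed under 3 N.
- **Last checks:** With the hand well clear, the pictures show the head raised and its teeth and arrows back at rest. I judged this by eye, without a fit. The wrist force read about zero. The flask, pot and paddle stand where they were in the first pictures. I never went near the start button.

No check failed. The first position estimates for the button's axis disagreed by about 2–3 mm between cameras, which made no difference to the job.

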